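# Open the sensor guard and set the gap gauge

### The arm

A 6-joint arm with a two-finger parallel gripper is mounted at the origin on the work surface. World frame = base frame: x ahead of the robot, y to its left, z up, the work surface at z = 0. Lengths are in mm, angles in rad, forces in N, time in s.
With the tool pointing down it reaches from about 300 to 775 mm from the base axis. Payload 14.6 kg.
Tool frame: the origin (TCP) lies at the very end of the fingers, on their centre line; the grasp point (between the pads) lies 19 mm behind it; z points along the fingers, y is the line along which they close (so a half turn about z gives the same grasp; the last joint's range is limited). The gripper opens to 94 mm and grips with 3 to 60 N. Pads are 16 mm wide; open, the fingers measure 119 mm over their backs; the gripper's body (75 mm by 177 mm) begins 78 mm behind the grasp point.
Start: joints at [1.231, 0.3, 1.521, -0, 1.321, -0.067], TCP at [148.184, 529.652, 205.446] pointing down, gripper open.
Joint ranges: [-3.03, 3.03], [-0.79, 2.21], [0.23, 2.52], [-1.04, 4.18], [0, 3.07], [-2.55, 2.55]. Speed limits (rad/s): [2.22, 2.22, 2.57, 3.14, 3.14, 3.14].

### API

Orientations are given as [roll, pitch, yaw] about the fixed x, y, z axes, in that order (R = Rz(yaw) Ry(pitch) Rx(roll)).
In Python, from cell import manip, eyes, ticket gives the robot as it stands. The module is installed in compiled form; this text tells all that it offers.
- The arm moves only by the tool arm_command, never from a script. Its argument "plan" is a list of rows, each a list of 5 numbers: the opening, from -1 (shut) to 1 (fully open), then the shift along the tool's x, y, z in m, then the turn about the tool's z in rad. In form: [[jaw, dx, dy, dz, roll], ...]. A call has 1 to 20 rows; each row shifts and turns the commanded pose from where the row before left it, along the tool's axes as they then stand; what a row does not reach is not made up. A row lasts 1/8 s, in which the tool goes at most 62.5 mm and 10.7 degrees, less where a joint would pass 70% of its speed; a pose out of reach is approached as far as the arm can. A call is refused whole if a number of a shift passes 0.0625 or a number of a turn 0.188, either way. A call with a gripper value outside its range is refused whole. The fingers move at their own pace and stop on an object; "newtons" is the grip in N (left out, the last holds). Time passes only in rows, so rows that do not move let the fingers close. It gives the time, the measured TCP pose, the force, the opening and the grip force at its end, in the units of the state.
- manip.read_state(): the state, without advancing time (a new reading comes with each control period).
- eyes.camera(name): name is "side" or "top" or "wrist"; returns a dict with "img" (480x640x3 uint8, blue, green, red), "z_map" (480x640 float32, mm along the optical axis (not along the pixel's ray), 0 where there is no reading), "fx", "fy", "cx", "cy" (pixels), "eye" and "orientation" of the camera in the world. Camera axes: x right, y down, z forward; pixel columns grow to the right and rows downward; lengths in mm; the calibration is good to about 2 mm. A picture is of the moment at which its call begins.
- ticket.sign_off(): hands the job in; it is judged then, once.
The state is a dict: "clock": time; "joints": joint angles; "qd": joint speeds; "effort": joint torques, N m; "eef_pos": TCP position; "eef_rot": TCP orientation; "wrist_force": force on the tool from outside, world axes, zero at the start; "moment": the same for the moment, N m; "finger_gap": finger opening in mm; "finger_force": force on a finger pad.
Only numpy, scipy, OpenCV 4.12 (cv2) and the standard library are available. Lean on these libraries where they do the work, as an engineer would, in place of code of your own. Each camera call takes 0.05 s, during which the arm holds its last target. There are 200 camera calls.

### The job

Lift the yellow lid of the grey sensor guard box by its black handle and lay it back on its stop without letting it slam either way. Then take the red-gripped gap gauge out of its wooden stand and push it, steel end first, fully home and about centred into the inclined gap between the orange sensor head and the steel plate inside the box, and leave it there with the lid still open. Leave the other things on the bench where they are.

Things in the scene. Friction and masses are not known exactly. Their poses are not given: they have to be found in the camera images.
- lid (a joint): angle of the yellow lid of the guard box: 0 closed (flat), grows as it lifts, 1.80 rad (103 degrees) on its stop, where its own weight keeps it. It hinges freely and falls shut if let go before about 1.6 rad. Lid and handle weigh about 0.3 kg.
- guard: fixed grey sensor guard box, open at the top under its lid, 140 deep (x) x 200 wide (y) x 85 mm high, walls 5 mm; origin at the centre of its underside, x from front (handle side) to hinge, z up. Inside, within 70 mm either side of the middle along y, it is clear above 25 mm over the bench except for the sensor mount with the gap, which is 44 mm wide.
- lid_hinge (a point): middle of the lid's hinge line, on the far upper edge of the box, 85 mm above the bench. Axes are the box's: x horizontal from the front (handle side) to the hinge, y along the hinge, z up. The lid turns about +y by the joint value: its front edge rises and goes over towards +x.
- lid_handle (a point): centre of the lid's black round handle bar, 12 mm thick, 98 mm free length along y, on two arms 50 mm in front of the lid's front edge, in the lid's plane; free space below it. Closed: 190 mm in front of the hinge (-x), 3 mm above it, 88 mm above the bench. Axes turn with the lid (x from handle to hinge, y along the bar, z out of the top face). The bar may turn within a grip.
- gap_floor (a point): floor centre of the gap in the box, under the lid: 58 mm in front of the hinge line, mid-width, 32 mm above the bench. Own z points out of the mouth, leaning 30 degrees from vertical towards the box's front; x crosses the gap from steel plate (front) to orange sensor head (rear); y is the box's. Gap: 15 mm across x, 35 mm deep, 44 mm wide along y, open at both y ends.
- gauge_mid (a point): centre of the loose gap gauge, a bar 85 mm long (own z) and 30 mm wide (y); the lower 53 mm is steel, 12 mm thick (x), edges rounded 3 mm; the upper 32 mm is a red grip, 14 mm thick. The point is 42.5 mm from either end. About 0.12 kg. At the start it stands upright in the stand's pocket, red grip up. Either way round fits.
- stand: heavy fixed wooden stand, 60 (x) x 70 (y) x 35 mm high, origin at the centre of its underside; its pocket, 16 x 34 mm and 25 mm deep, has its floor 10 mm above the bench, so the gauge's top is 95 mm above the bench. The stand and the can may have changed places.
- tin: bystander: can wrapped in a pale paper label, 64 mm in diameter, 85 mm high, origin under its centre
- driver: bystander: screwdriver with orange handle, lying on the bench, origin beneath it
- mouse: bystander: white computer mouse, 105 x 60 x 30 mm, origin under its centre
- terminals: bystander: green terminal block, 50 x 70 x 32 mm, origin under its centre
- spanner: bystander: steel spanner lying on the bench, origin beneath it
- reel: bystander: blue plastic reel, 72 mm in diameter, 50 mm high, origin under its centre
- jar: bystander: amber jar, 60 mm in diameter, 80 mm high, origin under its centre
Mind the look-alikes: they are no part of the job. Leave any blue, purple or turquoise look-alike of the part that bears gauge_mid alone.

How it is judged:
By the outcome, as a careful person would: the job done as asked, in the order asked, and still so for the second after the job is handed in, with the robot touching nothing.
It also fails if it takes over 61 s, if anything falls off the work surface, if the arm or the gripper's body presses on something with over 40 N, if the wrist force passes 120 N, or if a joint passes its speed limit or range.

## Working session

There is one attempt and no reset: what is moved stays moved. The work goes in short steps, Python scripts to look and compute and a tool call to move; the robot and the scene stay as the last step left them, time stands still between calls to the robot, and variables do not carry over. Pictures are saved under pics/ and viewed, at most 12 in all, crops included, and the job is handed in when it is done.

Besides the shell and the picture viewer there is one more tool, called in YAML: its name, and indented under it one key for each argument. arm_command: Moves the arm, as the interface text tells. Its arguments: {"type":"object","properties":{"plan":{"type":"array"},"newtons":{"type":"number"}},"required":["plan"]}

```bash
mkdir -p pics
cat > h.py <<'E'
import numpy as np, cv2
from scipy.spatial.transform import Rotation as R
from cell import manip, eyes, ticket
def cam(n):
    c=eyes.camera(n); return c
def rot(c):
    o=np.array(c["orientation"],float)
    return o if o.shape==(3,3) else R.from_euler('xyz',o).as_matrix()
def cloud(c):
    z=c["z_map"]; v,u=np.mgrid[:480,:640]
    p=np.stack([(u-c["cx"])/c["fx"]*z,(v-c["cy"])/c["fy"]*z,z],-1)
    w=p@rot(c).T+np.array(c["eye"]); w[z==0]=np.nan; return w
def ray(c,u,v,h):
    d=rot(c)@np.array([(u-c["cx"])/c["fx"],(v-c["cy"])/c["fy"],1]); e=np.array(c["eye"]); return e+d*(h-e[2])/d[2]
E
python3 - <<'E'
from h import *
print(manip.read_state())
for n in("top","side"):
    c=cam(n); print(n,c["eye"],c["orientation"],c["fx"]); cv2.imwrite(f"pics/{n}0.png",c["img"]); np.savez(f"{n}0.npz",**c)
E
```

```text
{'clock': 0.0, 'joints': array([ 1.23138679e+00,  3.00457516e-01,  1.52157169e+00, -1.69114664e-05,
        1.32074599e+00, -6.66113954e-02]), 'qd': array([-5.29919375e-05, -7.21947534e-04,  5.83078384e-04, -1.16672099e-03,
        3.37537508e-04,  2.97294862e-04]), 'effort': array([-1.18031963e-03, -5.31807232e+01, -3.52739275e+01,  7.07697007e-02,
        2.44154624e-02, -1.25396450e-04]), 'eef_pos': array([148.10741296, 529.40096698, 204.89777131]), 'eef_rot': array([-3.14041165e+00, -6.23676992e-05,  2.86879867e+00]), 'wrist_force': array([-0.4868501 ,  0.09309193,  0.11285249]), 'moment': array([-0.01771712, -0.02303159,  0.03238581]), 'finger_force': 0.0, 'finger_gap': 94.11425980908939}
top [ 264.76549053  -16.65793818 1380.52210298] [-2.93591723e+00  2.45134194e-04 -1.57902620e+00] 559.9260118748867
side [  44.62238605 -563.4956644   875.22457044] [-2.40456049  0.02004202 -0.78089378] 435.7451893150224
```

View pics/top0.png

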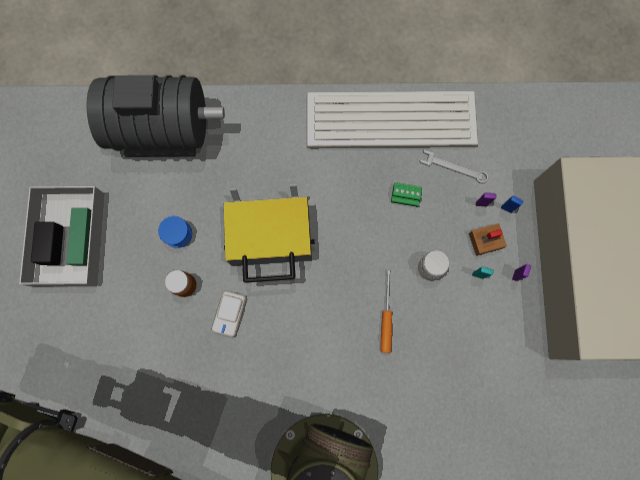

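View pics/side0.png

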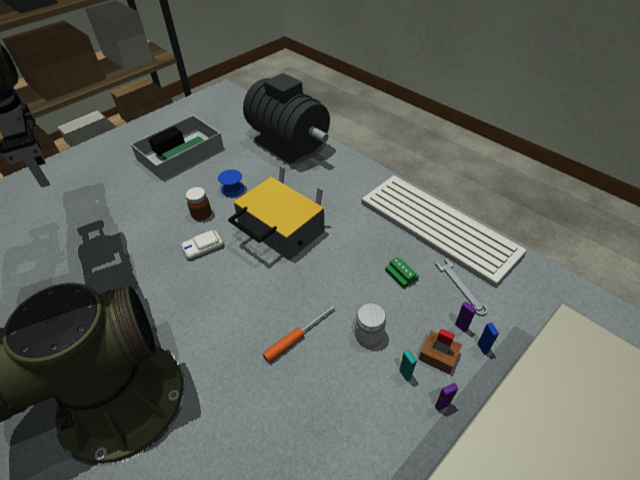

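The top view shows the yellow lid at (267,230), its handle bar at (270,278), and the stand with the red-gripped gauge at (494,234). In the side view the red gauge is at (445,337). The look-alikes in the top view are purple (486,199) and (522,271), blue (512,204) and turquoise (483,272). Only (494,234) is red and in the wooden stand, so that is the gauge. I'll confirm it in a crop and measure.

Run:
```python
from h import *
c=dict(np.load("top0.npz")); s=dict(np.load("side0.npz"))
def largest(m): 
    k=max(cv2.findContours(m.astype(np.uint8),0,1)[0],key=cv2.contourArea); o=np.zeros(m.shape,np.uint8); cv2.drawContours(o,[k],-1,1,-1); return k,o>0
for n,q in(("top",c),("side",s)):
    W=cloud(q); hsv=cv2.cvtColor(q["img"],cv2.COLOR_BGR2HSV); H,S,V=cv2.split(hsv)
    k,m=largest((H>22)&(H<32)&(S>150)&(V>80)); 
    r=cv2.minAreaRect(k); P=np.array([ray(q,u,v,88 if 0 else 91) for u,v in (cv2.boxPoints(r) if n=="top" else cv2.approxPolyDP(k,6,True)[:,0])])
    print(n,"lid corners\n",P.round(1)," cloud z",np.nanmedian(W[m],0).round(1), P.mean(0).round(1))
    k,m=largest(((H<4)|(H>176))&(S>160)&(V>90)); print("red",cv2.minAreaRect(k),m.sum(), np.nanmedian(W[m],0).round(1)); 
    zz=W[...,2]; t=m&(zz>90); print("red top",t.sum(), np.nanmean(W[t],0).round(1)); u,v=cv2.minAreaRect(k)[0]; print(ray(q,u,v,95).round(1))
    k,m=largest((H>5)&(H<14)&(S>100)&(V>60)&(np.abs(W[...,1]+270)<120)&(W[...,2]>28)&(W[...,2]<42)); 
    print("stand top",[ray(q,u,v,35).round(1) for u,v in cv2.boxPoints(cv2.minAreaRect(k))],np.nanmedian(W[m],0).round(1))
    # handle: dark pixels, height 75..100, in front of lid
    m=(V<60)&(W[...,2]>75)&(W[...,2]<100)&(W[...,0]<600)&(W[...,0]>300)&(np.abs(W[...,1]-70)<120)
    print("handle",m.sum(),np.nanmin(W[m],0),np.nanmax(W[m],0))
    x,y=(430,160) if n=="top" else (370,280)
    cv2.imwrite(f"pics/c_{n}.png",cv2.resize(q["img"][y:y+150,x:x+130],None,fx=3,fy=3))
a=cv2.imread("pics/c_top.png");b=cv2.imread("pics/c_side.png");cv2.imwrite("pics/crop.png",np.hstack([a,b]))
```

```text
top lid corners
 [[617.8 238.3  91. ]
 [630.2  35.3  91. ]
 [490.4  26.3  91. ]
 [478.6 225.   91. ]]  cloud z [553.4 130.9  90.4] [554.3 131.2  91. ]
red ((495.676513671875, 233.20590209960938), (5.578319072723389, 11.399173736572266), 75.96376037597656) 65 [ 536.5 -408.    94.5]
red top 57 [ 536.9 -408.3   95.4]
[ 536.2 -408.6   95. ]
stand top [array([ 549.9, -366.3,   35. ]), array([ 557.4, -374.2,   35. ]), array([ 552.3, -378.8,   35. ]), array([ 544.8, -370.9,   35. ])] [ 550.6 -372.8   34.9]
handle 426 [428.09278469  30.23260951  75.05106137] [495.79466473 186.06658451  99.94816983]
side lid corners
 [[477.2 224.3  91. ]
 [490.1  37.2  91. ]
 [609.   37.9  91. ]
 [614.1 232.7  91. ]]  cloud z [547.3 129.3  92.3] [547.6 133.   91. ]
red ((446.5776062011719, 333.8189697265625), (14.312403678894043, 4.989645481109619), 23.198589324951172) 73 [ 534.5 -408.1   95.5]
red top 73 [ 534.9 -408.2   95.4]
[ 535.2 -408.    95. ]
stand top [array([ 498.2, -381. ,   35. ]), array([ 555.9, -366.7,   35. ]), array([ 559.7, -384. ,   35. ]), array([ 502.2, -397.6,   35. ])] [ 531.9 -380.9   36.1]
handle 526 [423.47587168  28.93612443  75.06841769] [599.84951787 188.35493858  99.50374506]
```

View pics/crop.png

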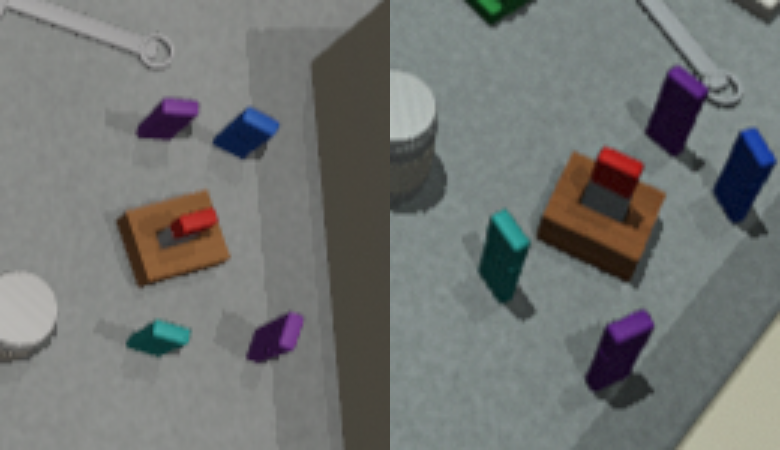

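The crop shows the red gauge standing in the wooden stand (top crop (190,222), side crop (617,170)). The others are purple, blue and turquoise, and they stand on the bare bench. The box yaw is about 0.064, the handle is near (434,123) and the gauge is at (536,-408) with yaw about 0.244. I'll turn the tool first, then move above the handle.

arm_command:
  plan:
    - [1,0,0,0,0.176]
    - [1,0,0,0,0.176]
    - [1,0,0,0,0.176]
    - [1,0,0,0,0.176]
    - [1,0,0,0,0.176]
    - [1,0,0,0,0.176]
    - [1,0,0,0,0.178]
    - [1,-0.0325,0.02,0,0]
    - [1,-0.0325,0.02,0,0]
    - [1,-0.0325,0.02,0,0]
    - [1,-0.0325,0.02,0,0]
    - [1,-0.0325,0.02,0,0]
    - [1,-0.0325,0.02,0,0]
    - [1,-0.0325,0.02,0,0]
    - [1,-0.0325,0.02,0,0]
    - [1,-0.0325,0.02,0,0]
    - [1,-0.0325,0.02,0,0]
    - [1,-0.0325,0.02,0,0]
    - [1,-0.0325,0.02,0,0]
    - [1,-0.0325,0.02,0,0]
  newtons: 12

```text
clock: 2.6
eef_pos: [435.1, 123.5, 205.3]
eef_rot: [-3.141, 0.0, 1.635]
wrist_force: [-0.5, 0.6, 0.3]
finger_gap: 94.0
finger_force: 0.0
```

Run:
```python
from h import *
s=manip.read_state(); print(s["clock"],s["eef_pos"],s["eef_rot"],s["joints"])
c=cam("wrist"); print(c["eye"],c["orientation"]); W=cloud(c); V=c["img"].max(2); cv2.imwrite("pics/w1.png",c["img"])
m=(V<70)&(np.abs(W[...,2]-92)<5)&(W[...,0]<445)&(W[...,0]>420)
p=W[m]; print(m.sum(),np.nanmin(p,0),np.nanmax(p,0),np.nanmedian(p,0))
q=p[np.abs(p[:,1]-123)<45]; print(len(q),np.polyfit(q[:,1]-123,q[:,0],1),q[:,0].min(),q[:,0].max(),np.percentile(q[:,2],95))
```

```text
2.6 [435.14544111 123.49149069 205.29182122] [-3.14125500e+00  3.52722068e-05  1.63476550e+00] [1.95514360e-01 8.06996327e-02 1.78234374e+00 9.73271869e-06
 1.27888864e+00 1.31542394e-01]
[429.85007887 195.74207944 383.41688546] [2.88694836e+00 5.58609687e-04 6.43841637e-02]
2362 [426.11907513  64.55201938  87.24965418] [444.9971242  183.56484065  95.1788151 ] [434.64673751 129.20111658  92.13644122]
1683 [-5.90506824e-02  4.34414780e+02] 426.2000535936972 442.38988140793373 93.61182685421463
```

View pics/w1.png

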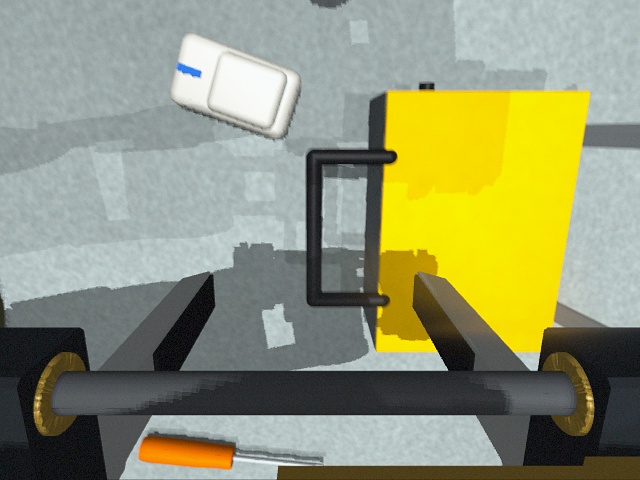

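The wrist view shows the handle bar at image x≈315, rows 155–300, midway between the fingers. It measures (434.4,123.5), as expected. The jaw has to be narrowed to about 40 mm so the rear finger clears the lid edge before I descend.

arm_command:
  plan:
    - [-0.15,0,0,0.01,0]
    - [-0.15,0,-0.001,0.02,0]
    - [-0.15,0,0,0.02,0]
    - [-0.15,0,0,0.01,0]
    - [-0.15,0,0,0.01,0]
    - [-0.15,0,0,0.02,0]
    - [-0.15,0,0,0.02,0]
    - [-0.15,0,0,0.016,0]
    - [-0.15,0,0,0.01,0]
    - [-1,0,0,0,0]
    - [-1,0,0,0,0]
    - [-1,0,0,0,0]
    - [-1,0,0,0,0]
  newtons: 12

```text
clock: 4.28
eef_pos: [434.5, 124.7, 70.0]
eef_rot: [3.139, -0.0, 1.635]
wrist_force: [4.6, 0.4, -0.9]
finger_gap: 11.6
finger_force: 12.0
```

Run:
```python
import numpy as np
# handle rel. hinge at lid angle a: (-190c+3s, 190s+3c); table for 20 steps of 0.09 rad: rows dy (box x), dz (down)
a=np.linspace(0,1.8,41); p=np.c_[-190*np.cos(a)+3*np.sin(a),190*np.sin(a)+3*np.cos(a)]; print(np.c_[a[1:],np.diff(p,axis=0)].round(4).tolist(),p[-1]-p[0])
```

```text
[[0.045, 0.3273, 8.5441], [0.09, 0.7113, 8.5207], [0.135, 1.0939, 8.4801], [0.18, 1.4743, 8.4223], [0.225, 1.8517, 8.3474], [0.27, 2.2253, 8.2557], [0.315, 2.5944, 8.1472], [0.36, 2.9583, 8.0223], [0.405, 3.3162, 7.8811], [0.45, 3.6673, 7.7239], [0.495, 4.0111, 7.5511], [0.54, 4.3467, 7.363], [0.585, 4.6735, 7.1601], [0.63, 4.9909, 6.9426], [0.675, 5.2982, 6.711], [0.72, 5.5947, 6.4659], [0.765, 5.8799, 6.2077], [0.81, 6.1532, 5.9369], [0.855, 6.414, 5.6541], [0.9, 6.6619, 5.3598], [0.945, 6.8963, 5.0547], [0.99, 7.1167, 4.7394], [1.035, 7.3227, 4.4144], [1.08, 7.5138, 4.0805], [1.125, 7.6898, 3.7384], [1.17, 7.8502, 3.3887], [1.215, 7.9947, 3.0321], [1.26, 8.123, 2.6694], [1.305, 8.2348, 2.3013], [1.35, 8.33, 1.9285], [1.395, 8.4083, 1.5519], [1.44, 8.4696, 1.172], [1.485, 8.5138, 0.7898], [1.53, 8.5407, 0.4061], [1.575, 8.5503, 0.0214], [1.62, 8.5426, -0.3632], [1.665, 8.5176, -0.7471], [1.71, 8.4754, -1.1295], [1.755, 8.416, -1.5097], [1.8, 8.3396, -1.8867]] [236.08994088 181.34944358]
```

arm_command:
  plan:
    - [-1,0,0.0003,-0.0085,0]
    - [-1,0,0.0007,-0.0085,0]
    - [-1,0,0.0011,-0.0085,0]
    - [-1,0,0.0015,-0.0084,0]
    - [-1,0,0.0019,-0.0083,0]
    - [-1,0,0.0022,-0.0083,0]
    - [-1,0,0.0026,-0.0081,0]
    - [-1,0,0.003,-0.008,0]
    - [-1,0,0.0033,-0.0079,0]
    - [-1,0,0.0037,-0.0077,0]

```text
clock: 5.52
eef_pos: [455.8, 126.0, 152.2]
eef_rot: [3.137, -0.0, 1.635]
wrist_force: [19.8, 2.7, -11.5]
finger_gap: 11.8
finger_force: 12.0
```

arm_command:
  plan:
    - [-1,0,0.0018,0.0009,0]
    - [-1,0,0,0,0]

```text
clock: 5.78
eef_pos: [455.1, 126.0, 150.4]
eef_rot: [-3.14, 0.0, 1.635]
wrist_force: [-4.5, -0.4, -0.1]
finger_gap: 11.2
finger_force: 12.0
```

arm_command:
  plan:
    - [-1,0,0.0037,-0.0076,0]
    - [-1,0,0.004,-0.0075,0]
    - [-1,0,0.0043,-0.0073,0]
    - [-1,0,0.0046,-0.0071,0]
    - [-1,0,0.005,-0.0069,0]
    - [-1,0,0.0053,-0.0067,0]
    - [-1,0,0.0056,-0.0064,0]
    - [-1,0,0.0058,-0.0062,0]
    - [-1,0,0.0061,-0.0059,0]
    - [-1,0,0.0064,-0.0056,0]

```text
clock: 7.02
eef_pos: [507.5, 129.1, 217.1]
eef_rot: [3.141, 0.0, 1.635]
wrist_force: [13.3, 0.9, -18.6]
finger_gap: 11.5
finger_force: 12.0
```

arm_command:
  plan:
    - [-1,0,0.0011,0.0014,0]
    - [-1,0,0.0068,-0.0051,0]
    - [-1,0,0.007,-0.0048,0]
    - [-1,0,0.0073,-0.0045,0]
    - [-1,0,0.0075,-0.004,0]
    - [-1,0,0.0077,-0.0036,0]
    - [-1,0,0.0078,-0.0033,0]
    - [-1,0,0.008,-0.0029,0]

```text
clock: 8.02
eef_pos: [560.1, 132.6, 245.1]
eef_rot: [3.141, 0.0, 1.635]
wrist_force: [-2.6, -3.3, 4.7]
finger_gap: 11.4
finger_force: 12.0
```

arm_command:
  plan:
    - [-1,0,0.0081,-0.0027,0]
    - [-1,0,0.0082,-0.0023,0]
    - [-1,0,0.0083,-0.0019,0]
    - [-1,0,0.0084,-0.0014,0]
    - [-1,0,0.0085,-0.001,0]
    - [-1,0,0.0085,-0.0006,0]
    - [-1,0,0.0085,-0.0002,0]
    - [-1,0,0.0085,0.0002,0]

```text
clock: 9.02
eef_pos: [626.9, 137.0, 254.6]
eef_rot: [-3.142, -0.0, 1.635]
wrist_force: [-0.6, -2.6, 0.6]
finger_gap: 11.4
finger_force: 12.0
```

arm_command:
  plan:
    - [-1,0,0.0085,0.0003,0]
    - [-1,0,0.0085,0.0007,0]
    - [-1,0,0.0085,0.0011,0]
    - [-1,0,0.006,0.0011,0]
    - [-1,0,0.004,0.0008,0]
    - [-1,0,0.003,0.0006,0]

```text
clock: 9.78
eef_pos: [664.9, 139.4, 249.9]
eef_rot: [-3.141, -0.0, 1.635]
wrist_force: [-0.6, -1.1, -0.1]
finger_gap: 12.0
finger_force: 12.0
```

arm_command:
  plan:
    - [-1,0,0.002,0.0004,0]
    - [-1,0,0.002,0.0004,0]
    - [-1,0,0,0,0]

```text
clock: 10.15
eef_pos: [668.8, 139.7, 249.1]
eef_rot: [-3.141, -0.0, 1.635]
wrist_force: [0.5, -1.3, -1.1]
finger_gap: 11.6
finger_force: 12.0
```

arm_command:
  plan:
    - [-1,0,0.0015,0.0003,0]
    - [-1,0,0.0015,0.0003,0]
    - [-1,0,0,0,0]

```text
clock: 10.52
eef_pos: [670.3, 139.8, 248.8]
eef_rot: [-3.137, 0.0, 1.635]
wrist_force: [-16.3, -3.2, 3.3]
finger_gap: 11.6
finger_force: 12.0
```

arm_command:
  plan:
    - [-1,0,-0.0012,0,0]
    - [-0.6,0,0,0,0]
    - [-0.3,0,0,0,0]
    - [-0.15,0,0,0,0]
    - [-0.15,0,0,-0.01,0]
    - [-0.15,0,0,-0.025,0]
    - [-0.15,0,0,-0.025,0]
    - [-0.15,0,-0.02,0,0]
    - [-0.15,0,-0.04,0,0]
    - [-0.15,0,-0.04,0,0]

```text
clock: 11.78
eef_pos: [569.7, 133.3, 309.2]
eef_rot: [3.141, -0.0, 1.635]
wrist_force: [-0.9, 0.8, 0.6]
finger_gap: 40.2
finger_force: 0.0
```

Run:
```python
from h import *
s=manip.read_state(); print(s["clock"],s["eef_pos"],s["eef_rot"],s["joints"])
c=cam("side"); W=cloud(c); cv2.imwrite("pics/s2.png",c["img"]); np.savez("side2.npz",**c)
H,S,V=cv2.split(cv2.cvtColor(c["img"],cv2.COLOR_BGR2HSV)); m=(H>22)&(H<32)&(S>150)&(V>60)&(W[...,2]>60)
p=W[m]; print(m.sum()); u=np.linalg.svd(p-np.nanmean(p,0),full_matrices=False)[2][2]; print("normal",u,np.degrees(np.arctan2(u[2],u[0])))
```

```text
11.775 [569.68937867 133.26716244 309.23698178] [ 3.14085217e+00 -1.04083682e-04  1.63470465e+00] [1.67187099e-01 3.27404810e-01 1.24807329e+00 2.71886005e-05
 1.56536728e+00 1.03278672e-01]
11
normal [-0.94023881 -0.0559383   0.33588968] 160.34130648000232
```

View pics/s2.png

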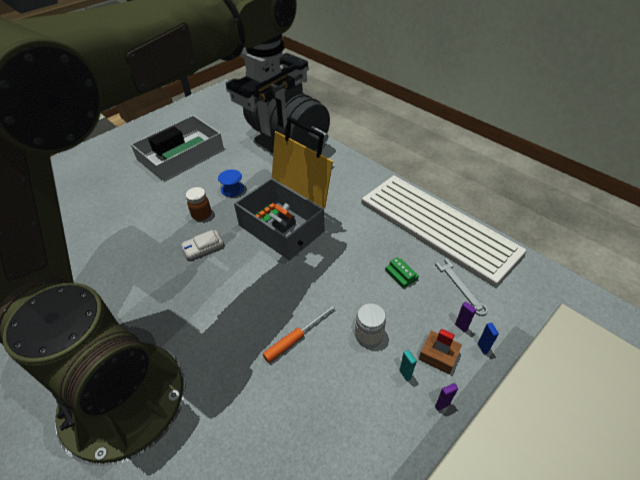

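The lid rests open on its stop at (300,165), and the sensor mount with the gap shows at (275,215). I'll take a wrist picture of the gap while above it, then go to the gauge.

Run:
```python
from h import *
c=cam("wrist"); W=cloud(c); np.savez("w2.npz",**c)
u0=lambda x,y,z: None
M=np.abs(W[...,0]-553)+np.abs(W[...,1]-131); v,u=np.unravel_index(np.nanargmin(M),M.shape); print(u,v,W[v,u])
x,y=max(0,u-130),max(0,v-110); print(x,y)
cv2.imwrite("pics/w2.png",cv2.resize(c["img"][y:y+220,x:x+260],None,fx=3,fy=2.7))
```

```text
302 199 [552.85385498 131.17000626  37.98487189]
172 89
```

View pics/w2.png

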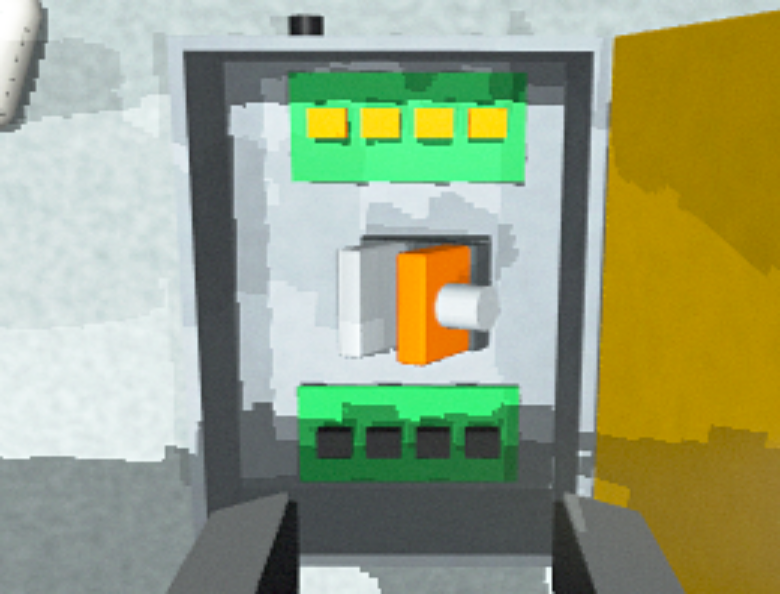

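arm_command:
  plan:
    - [0.1,0,0,0,0.174]
    - [0.1,0,0,0,0.174]
    - [0.1,0,0,0,0.174]
    - [0.1,0,0,0,0.174]
    - [0.1,0,0,0,0.174]
    - [0.1,0,0,0,0.174]
    - [0.1,0,0,0,0.174]
    - [0.1,0,0,0,0.173]
    - [0.1,-0.0137,0.043,0,0]
    - [0.1,-0.0137,0.043,0,0]
    - [0.1,-0.0137,0.043,0,0]
    - [0.1,-0.0137,0.043,0,0]
    - [0.1,-0.0137,0.043,0,0]
    - [0.1,-0.0137,0.043,0,0]
    - [0.1,-0.0137,0.043,0.01,0]
    - [0.1,-0.0137,0.043,0.015,0]
    - [0.1,-0.0137,0.043,0.02,0]
    - [0.1,-0.0137,0.043,0.02,0]
    - [0.1,-0.0137,0.043,0.02,0]
    - [0.1,-0.0137,0.043,0.02,0]

```text
clock: 14.38
eef_pos: [536.1, -409.1, 203.5]
eef_rot: [3.141, -0.001, 0.244]
wrist_force: [-0.8, -0.8, 0.1]
finger_gap: 52.0
finger_force: 0.0
```

In the crop the steel plate's upper edge is at (350,300), the orange head's front face starts at x≈398 and its top is at about (420,300). The gap mouth lies between them. Next I'll measure the mouth and take a closer look at the gauge.

Run:
```python
from h import *
w=dict(np.load("w2.npz")); W=cloud(w); H,S,V=cv2.split(cv2.cvtColor(w["img"],cv2.COLOR_BGR2HSV))
B=R.from_euler('z',.062).as_matrix()
L=(W-np.array([553.5,131,0]))@B   # box frame
inb=(np.abs(L[...,0])<60)&(np.abs(L[...,1])<45)
o=inb&(H>8)&(H<20)&(S>150); t=inb&(L[...,2]>55)
def st(n,m): p=L[m]; print(n,m.sum(),np.nanpercentile(p,[3,50,97],axis=0).round(1).tolist())
st("orange",o); st("or top",o&(L[...,2]>58)); st("plate top",t&~o&(L[...,0]<0)&(S<60)); st("rim", (np.abs(L[...,2]-85)<3)&(np.abs(L[...,0])<90)&(np.abs(L[...,1])<115))
c=cam("wrist"); W=cloud(c); H,S,V=cv2.split(cv2.cvtColor(c["img"],cv2.COLOR_BGR2HSV)); np.savez("w3.npz",**c)
m=((H<6)|(H>174))&(S>150)&(np.abs(W[...,2]-95)<4)&(V>60)
p=W[m][:,:2]; print(m.sum(),p.mean(0),cv2.minAreaRect(p.astype(np.float32)))
```

```text
orange 723 [[2.2, -19.6, 43.8], [13.8, 6.7, 65.5], [28.0, 22.4, 70.8]]
or top 523 [[2.2, -19.4, 59.1], [8.6, 3.6, 66.9], [19.1, 21.9, 422.7]]
plate top 23452 [[-43.6, -1.5, 328.5], [-16.7, 26.9, 423.9], [-3.0, 34.8, 430.6]]
rim 3286 [[-69.3, -98.2, 82.4], [9.5, 34.3, 84.0], [71.3, 100.3, 86.3]]
668 [ 537.16325552 -409.34104478] ((536.9756469726562, -409.45068359375), (13.53946590423584, 27.272363662719727), 14.709763526916504)
```

Box centre is about (554.7,132) and the orange corner is within 1 mm of where it should be. The gauge is at (537.0,-409.4) with yaw 0.257. I'll descend and grip across its 30 mm width so it can pivot to the gap's incline.

arm_command:
  plan:
    - [0.1,0.0008,0.0004,0.01,-0.012]
    - [0.1,0,0,0.025,0]
    - [0.1,0,0,0.025,0]
    - [0.1,0,0,0.025,0]
    - [0.1,0,0,0.02,0]
    - [0.1,0,0,0.02,0]
    - [0.1,0,0,0.0125,0]
    - [0.1,0,0,0.006,0]
    - [-1,0,0,0,0]
    - [-1,0,0,0,0]
    - [-1,0,0,0,0]
    - [-1,0,0,0,0]
    - [-1,0,0,0,0]
  newtons: 15

```text
clock: 16.05
eef_pos: [536.9, -407.5, 60.8]
eef_rot: [3.141, -0.001, 0.256]
wrist_force: [0.2, -0.2, 5.2]
finger_gap: 29.9
finger_force: 15.0
```

arm_command:
  plan:
    - [-1,0,0,-0.007,0]
    - [-1,0,0,-0.007,0]
    - [-1,0,0,-0.006,0]
    - [-1,-0.004,0,0,0]
    - [-1,-0.004,0,0.0005,0]
    - [-1,-0.004,0,0.0008,0]
    - [-1,-0.004,0,0.001,0]
    - [-1,0,0,0,0]

```text
clock: 17.05
eef_pos: [520.8, -411.4, 77.7]
eef_rot: [-3.141, 0.0, 0.256]
wrist_force: [1.7, 0.1, 0.4]
finger_gap: 29.7
finger_force: 15.0
```

arm_command:
  plan:
    - [-1,-0.004,0,0.0013,0]
    - [-1,-0.004,0,0.0015,0]
    - [-1,-0.004,0,0.0017,0]
    - [-1,-0.004,0,0.0018,0]
    - [-1,-0.003,0,0.0015,0]
    - [-1,0,0,0,0]

```text
clock: 17.8
eef_pos: [502.4, -416.2, 69.8]
eef_rot: [-3.141, 0.001, 0.256]
wrist_force: [0.4, 0.2, 0.8]
finger_gap: 30.0
finger_force: 15.0
```

```bash
cat > tilt.py <<'E'
from h import *
# tilt of red grip in tool frame, from wrist and side views
s=manip.read_state(); p0=np.array(s["eef_pos"]); T=R.from_euler('xyz',s["eef_rot"]).as_matrix()
for n in("side","top"):
    c=cam(n); W=cloud(c); H,S,V=cv2.split(cv2.cvtColor(c["img"],cv2.COLOR_BGR2HSV))
    L=(W-p0)@T
    m=((H<6)|(H>174))&(S>130)&(V>40)&(np.abs(L[...,0])<60)&(np.abs(L[...,1])<40)&(np.abs(L[...,2])<80)
    p=L[m]; print(n,m.sum(),"tool frame lo/med/hi",np.percentile(p,[5,50,95],axis=0).round(1).tolist() if len(p) else None)
    if len(p)>10: print(" slope x/z deg",np.degrees(np.arctan(np.polyfit(p[:,2],p[:,0],1)[0])))
    v,u=np.argwhere(m).mean(0).astype(int) if len(p) else (240,320)
    import sys; k=sys.argv[1]; y=min(max(0,v-60),360); x=min(max(0,u-70),500)
    cv2.imwrite(f"pics/{k}_{n}.png",cv2.resize(c["img"][y:y+120,x:x+140],None,fx=4,fy=4,interpolation=cv2.INTER_CUBIC))
E
python3 tilt.py a
```

```text
side 118 tool frame lo/med/hi [[-4.9, -14.3, -38.4], [-0.6, -0.4, -34.7], [5.0, 12.2, -11.3]]
 slope x/z deg 7.630895870533808
top 0 tool frame lo/med/hi None
```

View pics/a_side.png

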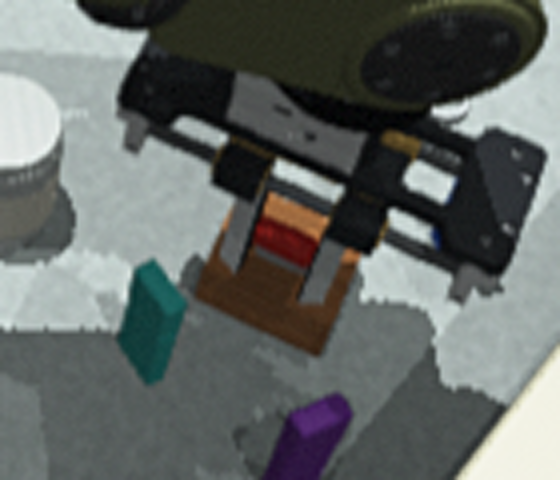

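arm_command:
  plan:
    - [-1,0,0,0,0]
    - [-1,-0.004,0,-0.007,0]
    - [-1,-0.002,0,-0.01,0]
    - [-1,0,0,-0.03,0]
    - [-1,0,0,-0.04,0]
    - [-1,0,0,-0.04,0]
    - [-1,0,0,0,0]
  newtons: 40

```text
clock: 18.77
eef_pos: [497.6, -418.5, 201.3]
eef_rot: [3.136, -0.003, 0.256]
wrist_force: [-0.2, 0.1, -1.2]
finger_gap: 29.7
finger_force: 40.0
```

```bash
python3 tilt.py b
python3 - <<'E'
from h import *
s=manip.read_state(); p0=np.array(s["eef_pos"]); T=R.from_euler('xyz',s["eef_rot"]).as_matrix()
c=cam("wrist"); L=(cloud(c)-p0)@T; cv2.imwrite("pics/w4.png",c["img"])
m=(np.abs(L[...,1])<11)&(np.abs(L[...,0])<70)&(L[...,2]>-45)&(L[...,2]<60)
p=L[m]; print(len(p))
for a in range(-45,60,7):
    q=p[(p[:,2]>=a)&(p[:,2]<a+7)]
    if len(q): print(a,len(q),q[:,0].min().round(1),np.median(q[:,0]).round(1),q[:,0].max().round(1))
E
```

```text
side 162 tool frame lo/med/hi [[-5.3, -13.3, -37.7], [-0.8, -0.2, -33.7], [4.3, 12.5, -12.0]]
 slope x/z deg 7.771999998164994
top 0 tool frame lo/med/hi None
7106
-38 1711 -5.0 3.8 9.2
-31 888 -6.0 9.6 12.6
-24 748 10.2 13.2 16.2
-17 643 13.4 16.6 19.0
-10 501 17.7 19.3 21.7
-3 537 19.6 22.5 25.4
4 499 23.4 25.9 28.5
11 465 26.7 29.3 31.9
18 408 30.4 32.8 34.9
25 376 33.1 36.2 38.7
32 301 37.4 39.3 40.9
39 29 40.6 40.7 40.8
```

View pics/b_side.png

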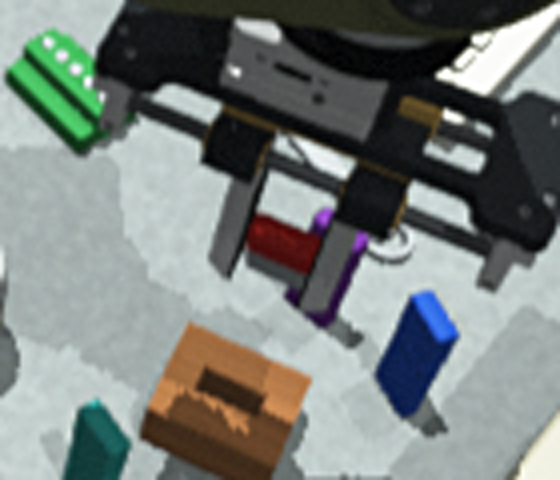

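The crop shows the gauge held clear of the stand (gauge at (285,245), empty pocket at (235,390)), and no look-alike was disturbed. It leans about 25° in the grip. Tip centre is at tool (36.5, 0, 43.5). I'll carry it over the gap.

arm_command:
  plan:
    - [-1,0,0,0,0.097]
    - [-1,0,0,0,0.097]
    - [-1,0.0031,-0.02,0,0]
    - [-1,0.0031,-0.039,0,0]
    - [-1,0.0031,-0.039,0,0]
    - [-1,0.0031,-0.039,0,0]
    - [-1,0.0031,-0.039,0,0]
    - [-1,0.0031,-0.039,0,0]
    - [-1,0.0031,-0.039,0,0]
    - [-1,0.0031,-0.039,0,0]
    - [-1,0.0031,-0.039,0,0]
    - [-1,0.0031,-0.039,0,0]
    - [-1,0.0031,-0.039,0,0]
    - [-1,0.0031,-0.039,0,0]
    - [-1,0.0031,-0.039,0,0]
    - [-1,0.0031,-0.039,0,0]
    - [-1,0,-0.019,0,0]
    - [-1,0,0,0.03,0]
    - [-1,0,0,0.02,0]
    - [-1,0,0,0,0]

```text
clock: 21.42
eef_pos: [505.7, 129.4, 145.4]
eef_rot: [3.141, 0.004, 0.061]
wrist_force: [-0.2, -1.0, -0.1]
finger_gap: 29.9
finger_force: 40.0
```

```bash
cat > look.py <<'E'
from h import *; import sys
s=manip.read_state(); p0=np.array(s["eef_pos"]); T=R.from_euler('xyz',s["eef_rot"]).as_matrix(); print(p0.round(1),s["eef_rot"])
c=cam("wrist"); W=cloud(c); L=(W-p0)@T; cv2.imwrite(f"pics/{sys.argv[1]}.png",c["img"])
B=(W-np.array([554.7,132,0]))@R.from_euler('z',.062).as_matrix()
p=L[(np.abs(L[...,1])<11)&(np.abs(L[...,0])<46)&(L[...,2]>-45)&(L[...,2]<37)]
for a,b in((-30,-20),(-10,0),(10,20),(25,35)):
    q=p[(p[:,2]>=a)&(p[:,2]<b)]; 
    if len(q): k=np.median(q,0); print("rear face tool",k.round(1),len(q))
H,S,V=cv2.split(cv2.cvtColor(c["img"],cv2.COLOR_BGR2HSV))
o=(H>8)&(H<20)&(S>150)&(np.abs(B[...,0])<60)&(np.abs(B[...,1])<60)&(B[...,2]>35)&(B[...,2]<80)
print("orange box",o.sum(),np.percentile(B[o],[2,50,98],axis=0).round(1).tolist() if o.any() else 0)
g=(np.abs(L[...,1])<30)&(np.abs(L[...,2]-15)<6)&(L[...,0]<40)&(L[...,0]>15); print("steel y tool",np.percentile(L[g][:,1],[3,97]) if g.any() else 0)
E
python3 look.py w5
```

```text
[505.7 129.4 145.4] [3.14098592 0.00366434 0.0614137 ]
rear face tool [ 11.1  -0.1 -25.2] 1137
rear face tool [20.1 -0.2 -4.6] 744
rear face tool [29.7  0.3 14.9] 656
rear face tool [36.9 -0.2 29.8] 532
orange box 2342 [[0.8, -21.2, 43.6], [11.4, -0.5, 66.2], [25.8, 20.6, 70.7]]
steel y tool [-13.28914905  14.26442752]
```

View pics/w5.png

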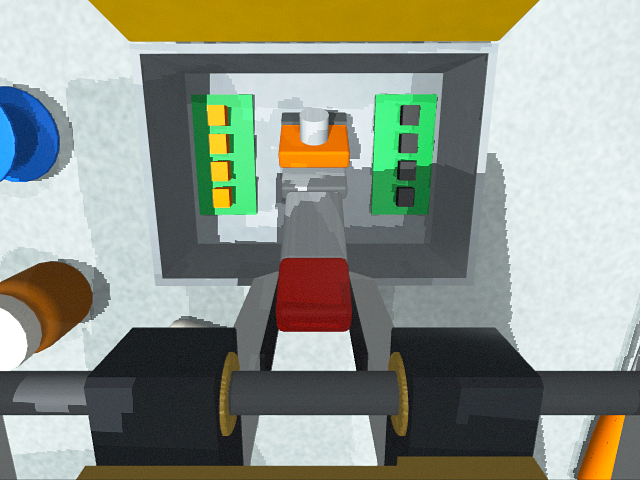

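The view shows the gauge (red grip at (315,295), steel at (315,215)) in line with the gap just in front of the orange head at (314,145). The y offset is under 1 mm. I'll move to the mouth, then ease the grip so it can pivot while it goes in.

arm_command:
  plan:
    - [-1,0.0011,0,0.012,0]
    - [-1,0,0,0.012,0]
    - [-1,0,0,0.0052,0]
    - [-1,0.002,0,0.0035,0]
    - [-1,0.002,0,0.0035,0]
    - [-1,0.002,0,0.0035,0]
    - [-1,0.002,0,0.0035,0]
    - [-1,0,0,0,0]

```text
clock: 22.48
eef_pos: [515.3, 130.7, 106.1]
eef_rot: [-3.142, 0.001, 0.062]
wrist_force: [-19.4, -3.3, 30.0]
finger_gap: 29.7
finger_force: 40.0
```

arm_command:
  plan:
    - [-1,-0.003,0,-0.006,0]
    - [-1,-0.003,0,-0.006,0]
    - [-1,0,0,0,0]

```text
clock: 22.85
eef_pos: [509.8, 130.2, 116.2]
eef_rot: [-3.142, -0.001, 0.062]
wrist_force: [0.9, 0.5, -1.2]
finger_gap: 29.4
finger_force: 40.0
```

```bash
python3 look.py w6
python3 - <<'E'
import cv2; i=cv2.imread("pics/w6.png"); cv2.imwrite("pics/w6c.png",cv2.resize(i[90:340,220:420],None,fx=2.4,fy=2.4))
E
```

```text
[509.8 130.2 116.2] [-3.14151108e+00 -7.69522350e-04  6.17973935e-02]
rear face tool [ 11.   -0.1 -25.2] 1114
rear face tool [19.9 -0.1 -4.7] 740
rear face tool [29.3 -0.2 14.8] 644
rear face tool [36.6  0.3 29.8] 534
orange box 2854 [[1.1, -21.2, 43.4], [11.8, -0.4, 66.3], [26.0, 20.6, 70.6]]
steel y tool [-13.35915121  14.33688835]
```

View pics/w6c.png

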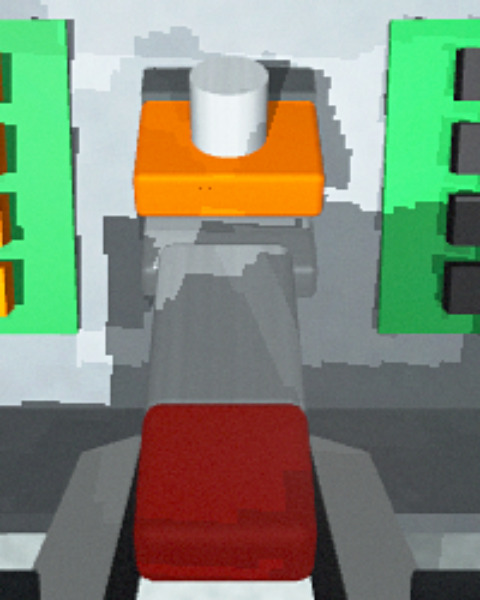

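The crop shows the gauge still held straight, tip end at (228,245). The plate's edges show on either side at (150,270) and (310,265), and the orange front edge is at row 215. Next I'll profile the mouth and tip in the same depth image, to see which side I hit.

Run:
```python
from h import *
s=manip.read_state(); p0=np.array(s["eef_pos"]); T=R.from_euler('xyz',s["eef_rot"]).as_matrix()
c=cam("wrist"); W=cloud(c); Rb=R.from_euler('z',.062).as_matrix(); B=(W-np.array([554.7,132,0]))@Rb
# gap frame: origin mouth centre; a across (plate->orange), n out of mouth
d=B-np.array([-5.5,0,62.3]); a=d[...,0]*.866+d[...,2]*.5; n=-d[...,0]*.5+d[...,2]*.866
for nm,ys in(("side+",(17,21)),("side-",(-21,-17)),("mid",(-9,9))):
    m=(B[...,1]>ys[0])&(B[...,1]<ys[1])&(np.abs(a)<32)&(n>-36)&(n<60)
    print(nm)
    for k in range(-26,26,2):
        q=n[m&(a>=k)&(a<k+2)]
        if len(q)>3: print((k,len(q),np.percentile(q,[5,50,95]).round(1).tolist()),end=" ")
    print()
```

```text
side+
(-18, 8, [-1.1, -0.6, -0.2]) (-16, 15, [-1.3, -0.6, 0.5]) (-14, 15, [-1.0, -0.3, 0.4]) (-12, 29, [-21.9, -1.0, -0.2]) (-10, 135, [-21.1, -10.8, -1.4]) (6, 11, [-1.4, -0.8, -0.3]) (8, 19, [-1.3, -0.1, 0.7]) (10, 20, [-1.1, -0.6, 0.4]) (12, 22, [-0.9, -0.5, 0.0]) (14, 23, [-1.3, -0.4, 0.3]) (16, 183, [-35.0, -16.3, -0.7]) (18, 82, [-35.5, -15.6, -2.1]) 
side-
(-20, 7, [-1.6, -0.9, -0.7]) (-18, 11, [-0.4, -0.2, 0.2]) (-16, 16, [-1.3, -0.6, 0.1]) (-14, 23, [-1.2, -0.3, 0.4]) (-12, 21, [-8.8, -0.7, -0.3]) (-10, 145, [-21.0, -10.3, -1.2]) (6, 11, [-1.8, -1.0, -0.6]) (8, 22, [-1.6, -0.3, 0.8]) (10, 25, [-1.7, -0.5, 0.2]) (12, 17, [-1.2, -0.3, 0.3]) (14, 25, [-1.9, -0.2, 0.3]) (16, 157, [-33.6, -14.7, -0.8]) (18, 102, [-35.2, -17.2, -1.5]) 
mid
(-12, 4, [-22.3, -14.8, -11.8]) (-10, 346, [-21.3, -15.9, -10.5]) (6, 51, [-1.5, -0.6, 0.1]) (8, 738, [-0.6, 20.5, 33.0]) (10, 1444, [-0.0, 42.8, 57.1]) (12, 315, [-0.7, 54.7, 59.5]) (14, 109, [-1.4, -0.4, 0.4]) (16, 319, [-11.4, -2.7, 0.1]) (18, 205, [-13.7, -8.2, -2.2]) (20, 100, [-13.5, -9.7, -7.9]) (22, 105, [-14.3, -9.4, -8.0]) (24, 105, [-13.7, -9.6, -7.8])
```

The gap spans about -9 to +6.7 across. The tip's rear edge is at +8, so I was bumping the orange head. I'll shift 3.5 mm towards the plate and then go in along the axis.

arm_command:
  plan:
    - [-1,-0.003,0,0.0018,0]
    - [-1,0.002,0,0.0035,0]
    - [-1,0.002,0,0.0035,0]
    - [-1,0.0015,0,0.0026,0]
    - [-1,0.0015,0,0.0026,0]
    - [-1,0,0,0,0]

```text
clock: 23.7
eef_pos: [513.7, 130.4, 101.6]
eef_rot: [3.142, 0.0, 0.062]
wrist_force: [-0.2, -0.5, -1.9]
finger_gap: 29.6
finger_force: 40.0
```

arm_command:
  plan:
    - [-1,0,0,0,0]
    - [-1,0.0012,0,0.003,0]
    - [-1,0.0011,0,0.003,0]
    - [-1,0.0011,0,0.003,0]
    - [-1,0.0011,0,0.003,0]
    - [-1,0,0,0,0]
  newtons: 14

```text
clock: 24.45
eef_pos: [518.2, 130.7, 89.6]
eef_rot: [3.142, 0.0, 0.062]
wrist_force: [0.3, -0.4, -1.2]
finger_gap: 30.1
finger_force: 14.0
```

arm_command:
  plan:
    - [-1,0.001,0,0.003,0]
    - [-1,0.001,0,0.003,0]
    - [-1,0.001,0,0.003,0]
    - [-1,0,0,0,0]

```text
clock: 24.95
eef_pos: [521.3, 130.9, 80.6]
eef_rot: [-3.142, -0.0, 0.062]
wrist_force: [2.4, 0.6, -0.9]
finger_gap: 30.1
finger_force: 14.0
```

arm_command:
  plan:
    - [-1,0.001,0,0.003,0]
    - [-1,0.001,0,0.0025,0]
    - [-1,0.0008,0,0.002,0]
    - [-1,0,0,0,0]

```text
clock: 25.45
eef_pos: [524.0, 131.0, 73.1]
eef_rot: [3.142, 0.0, 0.062]
wrist_force: [2.1, -0.2, -1.0]
finger_gap: 29.6
finger_force: 14.0
```

arm_command:
  plan:
    - [-1,0.0006,0,0.0015,0]
    - [-1,0.0006,0,0.0015,0]
    - [-1,0.0006,0,0.0015,0]
    - [-1,0,0,0,0]

```text
clock: 25.95
eef_pos: [525.2, 131.2, 69.6]
eef_rot: [3.142, 0.001, 0.062]
wrist_force: [-8.3, -1.4, 14.5]
finger_gap: 29.9
finger_force: 14.0
```

```bash
python3 look.py w7
```

```text
[525.2 131.2  69.6] [3.14154588e+00 1.21259817e-03 6.18465840e-02]
rear face tool [ 10.4  -0.1 -25.2] 1242
rear face tool [20.   0.3 -4. ] 1748
rear face tool [-36.7   0.   14.6] 420
orange box 4366 [[1.4, -21.3, 43.5], [12.5, -0.6, 65.9], [26.0, 20.7, 70.6]]
steel y tool [-19.83522615  22.5766133 ]
```

Force along the gap axis is 17 N, so the gauge has reached the floor. I'll release, retreat and check.

arm_command:
  plan:
    - [-0.2,0,0,0,0]
    - [0.1,0,0,0,0]
    - [0.1,0,0,0,0]
    - [0.1,0,0,-0.01,0]
    - [0.1,0,0,-0.025,0]
    - [0.1,-0.01,0,-0.04,0]
    - [0.1,-0.02,0,-0.04,0]
    - [0.1,-0.03,0,-0.02,0]
    - [0.1,0,0,0,0]

```text
clock: 27.12
eef_pos: [465.5, 127.7, 206.2]
eef_rot: [-3.141, -0.004, 0.062]
wrist_force: [0.0, -0.4, -0.7]
finger_gap: 51.7
finger_force: 0.0
```

Run:
```python
from h import *
c=cam("wrist"); W=cloud(c); B=(W-np.array([554.7,132,0]))@R.from_euler('z',.062).as_matrix(); H,S,V=cv2.split(cv2.cvtColor(c["img"],cv2.COLOR_BGR2HSV))
d=B-np.array([-5.5,0,62.3]); a=d[...,0]*.866+d[...,2]*.5; n=-d[...,0]*.5+d[...,2]*.866
m=((H<6)|(H>174))&(S>140)&(np.abs(a)<30)&(np.abs(B[...,1])<40)
print("red a,y,n",np.c_[a[m],B[m][:,1],n[m]].shape,np.percentile(np.c_[a[m],B[m][:,1],n[m]],[2,50,98],axis=0).round(1).tolist())
o=(H>8)&(H<20)&(S>150)&(np.abs(a)<40)&(np.abs(n)<40)&(np.abs(B[...,1])<40); print("orange y",np.percentile(B[o][:,1],[2,98]))
cv2.imwrite("pics/w8.png",c["img"])
```

```text
red a,y,n (1585, 3) [[-8.2, -13.4, 20.6], [2.9, 0.3, 45.0], [4.1, 14.4, 50.6]]
orange y [-21.31467746  20.4639189 ]
```

View pics/w8.png

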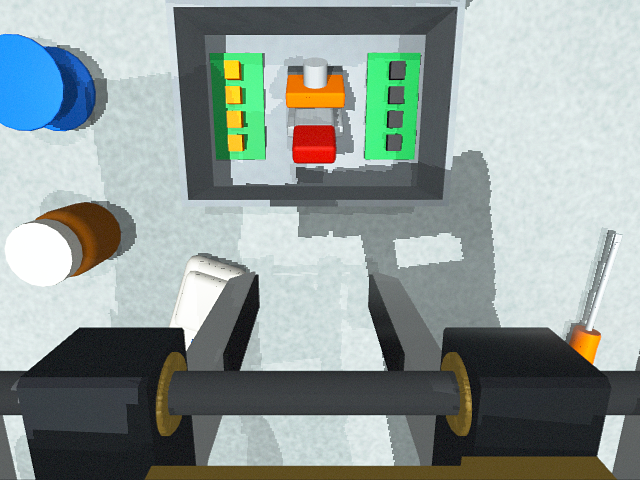

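The gauge sits in the gap, red top at (315,145). Its top is 50 mm above the mouth, which is exactly 85-35, and it is centred within 1 mm. I'll confirm the lid is still up and hand in.

Run:
```python
from h import *
c=cam("side"); W=cloud(c); H,S,V=cv2.split(cv2.cvtColor(c["img"],cv2.COLOR_BGR2HSV))
m=(H>16)&(H<32)&(S>120)&(W[...,2]>100)&(W[...,0]>600)&(W[...,0]<720); print("lid px",m.sum(),np.nanmax(W[m][:,2]) if m.any() else 0)
if m.sum()>200: print(ticket.sign_off())
```

```text
lid px 2483 259.07741490877686
the job is handed in; nothing more can be done
None
```

The job is handed in: the lid lies open on its stop, and the red gauge is fully home in the gap, centred within about 1 mm, after one light bump (about 36 N, under the 40 N limit) against the orange head on the first try; I saw nothing else on the bench disturbed.

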